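# Store two sharpening stones with a cork sheet between them

## Robot

A 6-joint arm with a two-finger parallel gripper is mounted at the origin on a cart in front of the work surface, level with it; the furniture and walls round the work are solid. World frame = base frame: x ahead of the robot, y to its left, z up, the work surface at z = 0. Lengths are in m, angles in degrees, forces in N, time in s.
With the tool pointing down it reaches from about 0.35 to 0.85 m from the base axis. Payload 8.1 kg.
Tool frame: the origin (TCP) lies at the very end of the fingers, on their centre line; the grasp point (between the pads) lies 19 mm behind it (env.grasp_offset is the distance from the TCP to the grasp point, in m); z points along the fingers, y is the direction in which the jaws open and shut (so a half turn about z gives the same grasp; the last joint's range is limited). The gripper opens to 93 mm and grips with 3 to 60 N. Pads are 15 mm wide; open, the fingers measure 128 mm over their backs; the gripper's body (75 mm by 188 mm) begins 65 mm behind the grasp point.
Start: joints at [-72.387, 7.471, 85.268, -0, 87.261, -4.893], TCP at [0.23, -0.554, 0.219] pointing down, gripper open.
Joint ranges: [-169.43, 169.43], [-51.17, 129.36], [1.28, 143.12], [-76.62, 256.62], [0, 156.53], [-152.29, 152.29]. Speed limits (degrees/s): [136.94, 136.94, 159.86, 180, 180, 180].

## Interface

Orientations are given as [roll, pitch, yaw] about the fixed x, y, z axes, in that order (R = Rz(yaw) Ry(pitch) Rx(roll)).
In Python, from bench import get_state, vision, hand_in, finder, env gives the robot as it stands.
- The arm moves only by the tool jog_arm, never from a script. Its argument "commands" is one flat list of numbers, 7 for each row, row after row: the finger opening in cm, from 0 to 9.3, then the shift along the tool's x, y, z in cm, then the turn, a rotation vector about the tool's x, y, z in rad. A call has 1 to 20 rows; each row shifts and turns the commanded pose from where the row before left it, along the tool's axes as they then stand; what a row does not reach is not made up. A row lasts 1/8 s, in which the tool goes at most 62.5 mm and 10.7 degrees, less where a joint would pass 70% of its speed; a pose out of reach is approached as far as the arm can. A call with a gripper value outside its range is refused whole. The fingers move at their own pace and stop on an object; "newtons" is the grip in N (left out, the last holds). Time passes only in rows, so rows that do not move let the fingers close. It gives the time, the measured TCP pose, the force and the opening at its end, in the units of the state.
- get_state(): the state, without advancing time (a new reading comes with each control period).
- vision.camera(name): name is "side" or "top"; returns (picture, depth): 420x560x3 uint8, red, green, blue; 420x560 float32, m along the optical axis (not along the pixel's ray), 0 where there is no reading.
- vision.camera_params(name): a dict with "fovy" (degrees; the focal length in pixels is half the picture's height over the tangent of half this angle, whatever the lens; pixels are square), "cx", "cy" (the principal point, pixels), "R" (3x3) and "t" (3): a world point X has camera coordinates R X + t. Camera axes: x right, y down, z forward; pixel columns grow to the right and rows downward; lengths in m; the calibration is good to about 2 mm. A picture is of the moment at which its call begins. camera_params takes no time and is no camera call.
- hand_in(): hands the job in, once; it reports no verdict.
Trained networks look in the newest picture that a camera, given by its name, has taken for a name from the list of things; names that differ only in an ending like _2 or _b are one class to them, and where a whole thing is asked for, a point or a joint stands for the part that bears it (a point fixed in the world has none). Each returns a list of dicts, best first, with "score" (0 to 1); they miss things now and then, are a little off and sometimes report something else, mostly with a low value. They report only what shows in the picture. A call takes as long as a camera call. They do not tell look-alikes from the thing itself.
- finder.recognise(label, camera): "box" ([left, top, right, bottom] in pixels, round what is visible of it).
- finder.tip_of(label, camera): "uv" ([column, row] in pixels: a listed point, or the origin of a listed thing).
The state is a dict: "t": time; "joint_pos": joint angles; "qvel": joint speeds; "tau": joint torques, N m; "eef_pos": TCP position; "tool_rot": TCP orientation; "contact_force": force on the tool from outside, world axes, zero at the start; "ft_torque": the same for the moment, N m; "gripper_width": opening from 0.0 (shut) to 1.0 (fully open).
Only numpy, scipy, OpenCV 4.12 (cv2) and the standard library are available. Lean on these libraries where they do the work, as an engineer would, in place of code of your own. Each camera call takes 0.05 s, during which the arm holds its last target. There are 200 camera calls.

## Task

Put the second sharpening stone away in the wooden holder, on top of the one already there, with the cork sheet that is as long as the stones lying flat between them so that they do not rub. First lift the spice jar off the lower stone and stand it upright on the worktop; then lay the long cork sheet flat on the lower stone and gently set the other stone on the sheet, all of them lying flat one above the other between the holder's corner posts. Leave the short cork sheet in its stand and do not disturb the other things.

Things in the scene. Friction and masses are not known exactly. Their poses are not given: they have to be found in the camera images.
- holder: fixed wooden holder, 187 x 85 x 46 mm. Origin: centre of its underside; x along its length, y across, z up. Its floor is 10 mm above the origin. Four L-shaped corner posts, top 46 mm above the origin, enclose a space 155 x 65 mm; each post runs 30 mm along the long side and 28 mm along the short side, so the middle 115 mm of both long sides is open for fingers.
- lower_stone: grey sharpening stone, 150 x 60 x 18 mm, 0.42 kg, lying loose on the holder's floor. Origin: centre of its underside; x along its length, z up.
- upper_stone: second grey sharpening stone of the same size, 150 x 60 x 18 mm, 0.42 kg, lying flat on the worktop. Origin: centre of its underside; x along its length, y across, z up.
- spice_jar: small glass spice jar with a round screw cap, 45 mm diameter, 106 mm tall, standing on the lower stone. Origin: centre of its underside; z up.
- rack: fixed wooden stand with two parallel grooves, 150 x 112 x 30 mm. Origin: centre of its underside; x along the grooves. The grooves lie at y = +30 and -30 mm, are 10.5 mm wide, and their bottom is 8 mm above the origin; each is flanked by two ridges 12 mm thick and 30 mm high.
- long_sheet: stiff cork sheet, 150 x 60 x 8 mm, 30 g, standing on its long edge in one groove of the stand (either one), top edge 68 mm above the worktop. Origin: its centre; x along its 150 mm length, y through its 8 mm thickness, z along its 60 mm width (upward while it stands). Either face may lie up in the holder.
- short_sheet: spare cork sheet, 100 x 60 x 8 mm, standing in the other groove of the stand. Origin: its centre; axes as for the long sheet. To be left there.
- lemon: bystander: a lemon, 78 x 55 x 56 mm, on the worktop. Origin at its underside as it lies.
- teaspoon: bystander: a teaspoon, 132 x 26 x 9 mm, on the worktop. Origin: centre of its underside, x along it.
- egg_timer: bystander: a round white egg timer, 66 mm diameter, 43 mm tall. Origin: centre of its underside.
- glasses: bystander: reading glasses, 141 x 142 x 42 mm. Origin: centre of their underside.
Not all that is in view belongs to the job. Leave any purple look-alike of the upper_stone alone.

How it is judged (in metres and radians):
On the way, in this order (a step that is already met when the one before it is completed fails the run):
1. the spice jar stands upright on the worktop (height (world z) of spice_jar between -0.006 and 0.006 m and angle between spice_jar's own z axis and vertical below 0.15 rad and linear speed of spice_jar below 0.02 m/s), for 0.2 s.
2. the long cork sheet lies flat on the lower stone between the posts, before the second stone comes (z of lower_stone in the frame of holder between 0.007 and 0.013 m and angle between the z axis of lower_stone and the z axis of holder, either way round below 0.06 rad and angle between the x axis of each of lower_stone, long_sheet and the x axis of holder, either way round below 0.1 rad and horizontal distance between each of lower_stone, long_sheet and holder below 0.008 m and z of long_sheet in the frame of holder between 0.029 and 0.035 m and angle between the y axis of long_sheet and the z axis of holder, either way round below 0.06 rad and linear speed of long_sheet below 0.02 m/s and contact force between upper_stone and long_sheet below 0.1 N), for 0.2 s.
At the end, for the whole second after the job is handed in: Lower stone, long cork sheet and second stone lie in that order, flat (within 0.06 rad) and lengthwise, between the holder's posts: each centred on the holder within 8 mm, at its resting height within 3 mm. The spice jar stands upright (within 0.15 rad) on the worktop. All are at rest (all of step 1 and z of lower_stone in the frame of holder between 0.007 and 0.013 m and angle between the z axis of each of lower_stone, upper_stone and the z axis of holder, either way round below 0.06 rad and angle between the x axis of each of lower_stone, long_sheet, upper_stone and the x axis of holder, either way round below 0.1 rad and horizontal distance between each of lower_stone, long_sheet, upper_stone and holder below 0.008 m and z of long_sheet in the frame of holder between 0.029 and 0.035 m and angle between the y axis of long_sheet and the z axis of holder, either way round below 0.06 rad and z of upper_stone in the frame of holder between 0.033 and 0.039 m and linear speed of each of long_sheet, upper_stone below 0.02 m/s); the robot touches nothing.
It fails at once if the short sheet is pulled out of its stand or moved more than 20 mm (distance of short_sheet from where it was at the start of the episode above 0.02 m).
It fails at once if the second stone is dropped or rammed on the sheet (over 80 N) (contact force between upper_stone and long_sheet above 80 N).
It fails at once if a bystander is moved more than 40 mm (distance of any of lemon, teaspoon, egg_timer, glasses from where it was at the start of the episode above 0.04 m).
It also fails if it takes over 72 s, if anything falls off the work surface, if the arm or the gripper's body presses on something with over 40 N, if the wrist force passes 120 N, or if a joint passes its speed limit or range.

## Working session

There is one attempt and no reset: what is moved stays moved. The work goes in short steps, Python scripts to look and compute and a tool call to move; the robot and the scene stay as the last step left them, time stands still between calls to the robot, and variables do not carry over. Pictures are saved under pics/ and viewed, about 8 in all and at most 12, crops included, and the job is handed in when it is done.

Besides the shell and the picture viewer there is one more tool, called after "Emit:" by a JSON object that holds its "fn" and its "kwargs". jog_arm: Moves the arm, as the interface text tells. Its arguments: {"type":"object","properties":{"commands":{"type":"array","items":{"type":"number"}},"newtons":{"type":"number"}},"required":["commands"]}

```bash
mkdir -p pics; cat > h.py <<'E'
import numpy as np, cv2
from bench import get_state, vision, hand_in, finder, env
def K(n):
    p=vision.camera_params(n); f=210/np.tan(np.radians(p['fovy'])/2); return p,f
def cloud(n,d):
    p,f=K(n); v,u=np.mgrid[0:420,0:560]
    c=np.stack([(u-p['cx'])/f*d,(v-p['cy'])/f*d,d],-1)
    return (c-np.array(p['t']))@np.array(p['R'])
E
python3 - <<'E'
from h import *
ims=[]
for n in('top','side'):
    im,d=vision.camera(n); np.savez(n+'0.npz',im=im,d=d)
    ims.append(im); p,f=K(n); print(n,p,f)
    for l in 'holder lower_stone upper_stone spice_jar rack long_sheet short_sheet'.split():
        print(l,[(round(r['score'],2),np.round(r['box']).astype(int).tolist()) for r in finder.recognise(l,n)[:3]])
    cv2.imwrite(f'pics/{n}0.png',cv2.resize(im[:,:,::-1],(784,588)))
print(get_state())
E
```

```text
top {'fovy': 51.62624709282208, 'cx': 278.9703504965173, 'cy': 206.86801626429073, 'R': array([[ 0.02158235, -0.99967072, -0.01388008],
       [-0.99697646, -0.02048345, -0.0749558 ],
       [ 0.0746468 ,  0.01545583, -0.99709025]]), 't': array([-0.09700004,  0.56693212,  1.29174118])} 434.15205828074323
holder [(0.93, [362, 209, 402, 277])]
lower_stone []
upper_stone [(0.67, [420, 226, 473, 254]), (0.65, [275, 225, 302, 275])]
spice_jar [(0.71, [376, 235, 398, 255])]
rack [(0.94, [101, 209, 148, 269]), (0.26, [377, 236, 396, 253])]
long_sheet [(0.66, [120, 214, 136, 261])]
short_sheet [(0.64, [103, 228, 122, 260]), (0.52, [122, 212, 139, 262])]
side {'fovy': 52.35104140097732, 'cx': 268.9504501956454, 'cy': 215.66858628847234, 'R': array([[-0.99285067, -0.11768052,  0.01997102],
       [-0.07569681,  0.49139814, -0.86763924],
       [ 0.09229052, -0.86294795, -0.49679302]]), 't': array([0.56632999, 0.13658252, 1.20098236])} 427.2370335605212
holder [(0.94, [280, 175, 334, 197])]
lower_stone [(0.62, [290, 224, 342, 240]), (0.59, [289, 182, 327, 193])]
upper_stone [(0.95, [290, 221, 3
[... 191 characters left out ...]
30, 354]), (0.45, [266, 326, 340, 377])]
{'t': 0.8, 'joint_pos': array([-7.23879953e+01,  7.47039641e+00,  8.52664820e+01,  2.28006323e-03,
        8.72618400e+01, -4.89106754e+00]), 'qvel': array([-0.0092018 , -0.07350604, -0.11335714,  0.0485229 , -0.06226548,
       -0.02632354]), 'tau': array([ 4.75035413e-04, -5.59686899e+01, -4.92033899e+01,  7.69849168e-02,
        2.24074413e-02, -7.68789448e-06]), 'eef_pos': array([ 0.22969778, -0.55430625,  0.2186559 ]), 'tool_rot': array([ 1.79998529e+02, -2.15989913e-03,  2.25029634e+01]), 'contact_force': array([-0.86153068,  0.43742438, -0.04151319]), 'ft_torque': array([0.04099595, 0.02348831, 0.03072951]), 'gripper_width': 1.0018463626482652}
```

View pics/top0.png

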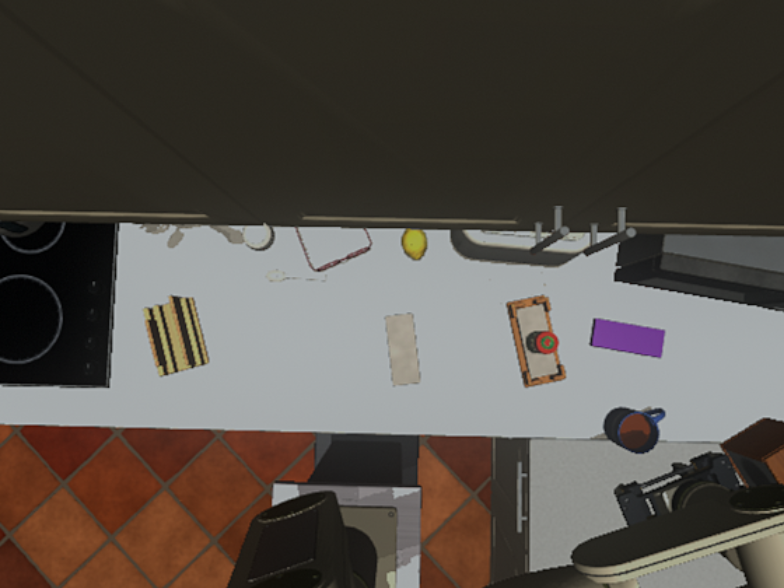

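View pics/side0.png

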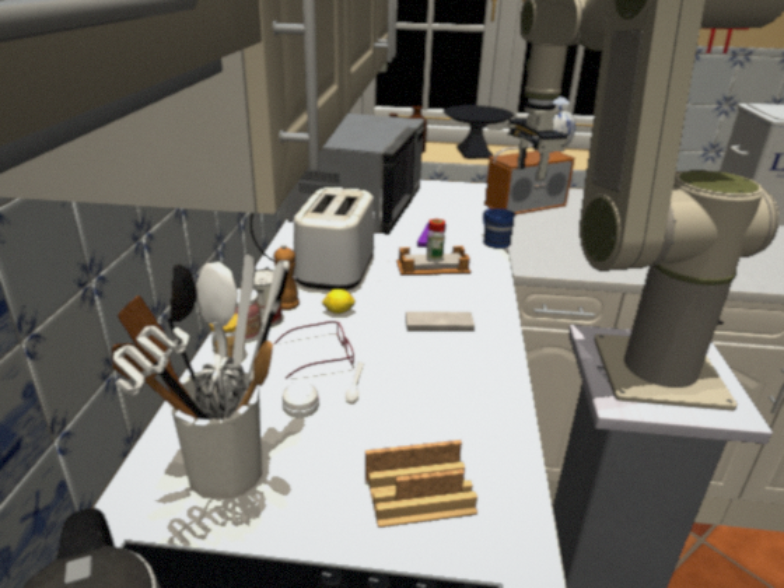

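The top view shows the grey stone at about (402,348) in the 784-wide view. The purple look-alike is at (627,337), the holder with the jar at (537,340), and the rack at (176,335). In the side view, the long sheet is the rear one in the rack (further +x) and the short one is in front of it. Next I'll measure from depth.

```bash
cat >> h.py <<'E'
def rect(P,m):
    q=P[m][:,:2].astype(np.float32)
    (c,s,a)=cv2.minAreaRect(q*1000)
    if s[0]<s[1]: s=(s[1],s[0]); a-=90
    a=(a+90)%180-90
    return np.round(c,1),np.round(s,1),round(a,1),len(q)
def reg(P,n,box,zl,zh,pad=3):
    v,u=np.mgrid[0:420,0:560]; l,t,r,b=box
    return (u>=l-pad)&(u<=r+pad)&(v>=t-pad)&(v<=b+pad)&(P[...,2]>zl)&(P[...,2]<zh)
E
python3 - <<'E'
from h import *
z=np.load('top0.npz'); P=cloud('top',z['d'])
s=np.load('side0.npz'); S=cloud('side',s['d'])
def show(n,P,box,bands):
    for a,b in bands:
        m=reg(P,'',box,a,b)
        if m.sum()>5: print(n,(a,b),rect(P,m),'z',np.round(np.percentile(P[m][:,2],[5,50,95]),4))
m=reg(P,'',[275,225,302,275],-.01,.008); print('table',np.median(P[m][:,2]))
show('upper',P,[275,225,302,275],[(.010,.03)])
show('upper side',S,[285,218,342,240],[(.010,.03)])
show('purple',P,[420,226,473,254],[(.010,.05)])
show('holder',P,[362,209,406,277],[(.006,.055),(.02,.036),(.037,.055),(.06,.2),(.115,.15)])
show('holderS',S,[280,155,338,197],[(.006,.055),(.06,.2)])
show('rack',P,[101,209,148,269],[(.004,.08),(.02,.036),(.05,.08)])
show('rackS',S,[255,312,345,376],[(.004,.08),(.02,.036),(.05,.08)])
# sheets: split by across coordinate
for n,Q,b in(('top',P,[101,209,148,269]),('side',S,[255,312,345,376])):
    m=reg(Q,'',b,.045,.08); q=Q[m]
    lab=(cv2.connectedComponents(m.astype(np.uint8))[1])
    for k in range(1,lab.max()+1):
        if (lab==k).sum()>8: print(n,k,rect(Q,lab==k))
im=z['im'][195:285,90:420][:,:,::-1]
top=cv2.resize(z['im'][200:280,95:155][:,:,::-1],(390,520),interpolation=cv2.INTER_CUBIC)
h2=cv2.resize(z['im'][200:280,355:415][:,:,::-1],(390,520),interpolation=cv2.INTER_CUBIC)
cv2.imwrite('pics/crop.png',np.hstack([top,h2]))
# obstacles: high things in reach
for y in np.arange(-.6,.75,.1):
    m=(abs(P[...,1]-y)<.05)&(P[...,2]>.05)&(P[...,0]>.2)&(z['d']>0); 
    q=P[m]; print(round(y,2),[ (round(float(q[(q[:,2]>h)][:,0].min()),3) if (q[:,2]>h).any() else None) for h in(.05,.3,.6)])
E
```

```text
table 0.0011286502329522661
upper (0.01, 0.03) (array([ 440. , -117.9]), array([161.2,  76.9]), 10.7, 999) z [0.0147 0.0193 0.0237]
upper side (0.01, 0.03) (array([ 445.4, -110. ]), array([149.6,  67.7]), 7.7, 571) z [0.0117 0.0162 0.0186]
purple (0.01, 0.05) (array([ 487.5, -593.3]), array([152.4,  78.7]), 81.2, 1027) z [0.0147 0.0192 0.0235]
holder (0.006, 0.055) (array([ 467.5, -406.4]), array([223.2, 152.1]), 1.2, 1575) z [0.0075 0.0279 0.0478]
holder (0.02, 0.036) (array([ 466.7, -392.3]), array([170.6,  75.4]), 12.8, 807) z [0.0241 0.0292 0.0337]
holder (0.037, 0.055) (array([ 467. , -394.9]), array([174.7,  82.5]), 13.1, 242) z [0.0393 0.0463 0.0516]
holder (0.06, 0.2) (array([ 464.3, -391.1]), array([44.4, 43.8]), 68.3, 300) z [0.0737 0.1337 0.1394]
holder (0.115, 0.15) (array([ 465.3, -391.6]), array([43.6, 43. ]), 48.2, 234) z [0.1225 0.1347 0.1396]
holderS (0.006, 0.055) (array([ 507.1, -539.1]), array([395.8, 181.3]), -76.5, 924) z [0.0076 0.0252 0.0461]
holderS (0.06, 0.2) (array([ 530.4, -484.1]), array([276.1,  46.1]), -56.0, 295) z [0.063  0.1002 0.1329]
rack (0.004, 
[... 496 characters left out ...]
43]
rackS (0.05, 0.08) (array([466.5, 384.6]), array([149.3,  72.3]), 15.9, 1006) z [0.0513 0.0623 0.0684]
top 1 (array([472.9, 354.8]), array([148.3,  10.9]), 17.2, 273)
top 2 (array([446.3, 409.5]), array([99.5, 11.5]), 16.9, 194)
side 1 (array([474.6, 356.5]), array([149.2,  13.4]), 17.7, 699)
side 2 (array([447.4, 410.2]), array([99.8, 12.6]), 15.9, 523)
-0.6 [0.24, 0.242, 0.298]
-0.5 [0.2, 0.2, 0.2]
-0.4 [0.203, 0.203, 0.203]
-0.3 [0.2, 0.2, 0.2]
-0.2 [0.619, 0.619, 0.619]
-0.1 [0.619, 0.619, 0.619]
-0.0 [0.2, 0.2, 0.2]
0.1 [0.619, 0.619, 0.619]
0.2 [0.619, 0.619, 0.619]
0.3 [0.402, 0.62, 0.62]
0.4 [0.398, 0.62, 0.62]
0.5 [0.62, 0.62, None]
0.6 [None, None, None]
0.7 [0.669, None, None]
```

View pics/crop.png

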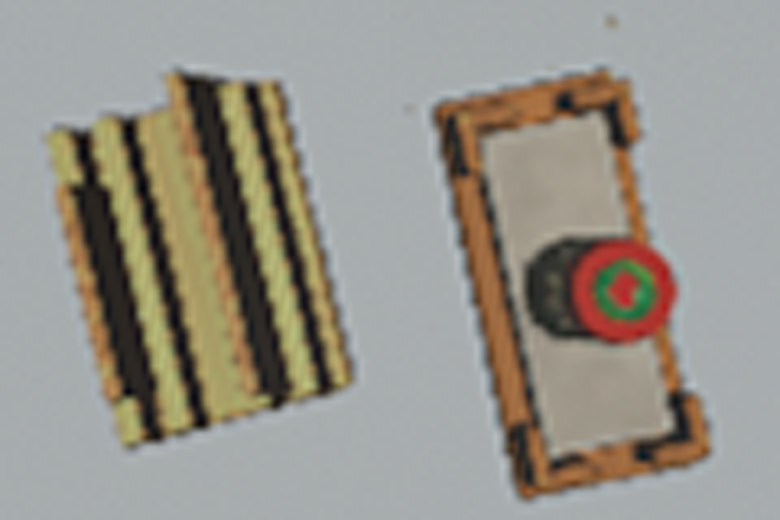

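The crop confirms it: the long sheet is in the groove at +x/−y, with top centre (0.473, 0.355) and yaw about 17°. The jar sits at (0.465, −0.391), slightly off the holder's middle. The first move is to grip the jar.

Emit:
{"fn": "jog_arm", "kwargs": {"commands": [9.3, 5.6, -1.2, 0, 0, 0, 0, 9.3, 5.6, -1.2, 0, 0, 0, 0, 9.3, 5.6, -1.2, 0, 0, 0, 0, 9.3, 5.6, -1.2, 0, 0, 0, 0, 9.3, 5.6, -1.2, 0, 0, 0, 0, 9.3, 0, 0, 4.5, 0, 0, 0, 9.3, 0, 0, 5, 0, 0, 0, 9.3, 0, 0, 2.9, 0, 0, 0, 9.3, 0, 0, 0, 0, 0, 0, 3.5, 0, 0, 0, 0, 0, 0, 3.5, 0, 0, 0, 0, 0, 0, 3.5, 0, 0, 0, 0, 0, 0, 3.5, 0, 0, 0, 0, 0, 0, 3.5, 0, 0, 0, 0, 0, 0], "newtons": 20}}

```text
t: 2.55
eef_pos: [0.4655, -0.3918, 0.0949]
tool_rot: [180.0, -0.0, 22.5]
contact_force: [0.2, -0.2, 0.5]
gripper_width: 0.513
```

Emit:
{"fn": "jog_arm", "kwargs": {"commands": [3.5, 0, 0, 0, 0, 0, 0, 3.5, 0, 0, 0, 0, 0, 0, 3.5, 0, 0, -2, 0, 0, 0, 3.5, 0, 0, -4, 0, 0, 0, 3.5, -1.2, -4.05, 0, 0, 0, 0, 3.5, -1.2, -4.05, 0, 0, 0, 0, 3.5, -1.2, -4.05, 0, 0, 0, 0, 3.5, -1.2, -4.05, 0, 0, 0, 0, 3.5, 0, 0, 0, 0, 0, 0, 3.5, 0, 0, 4, 0, 0, 0, 3.5, 0, 0, 3.5, 0, 0, 0, 3.5, 0, 0, 0.8, 0, 0, 0, 3.5, 0, 0, 0.4, 0, 0, 0, 3.5, 0, 0, 0, 0, 0, 0]}}

```text
t: 4.3
eef_pos: [0.3599, -0.2612, 0.069]
tool_rot: [179.9, -0.0, 22.5]
contact_force: [-0.1, -0.3, -0.9]
gripper_width: 0.475
```

Emit:
{"fn": "jog_arm", "kwargs": {"commands": [3.5, 0, 0, 0.15, 0, 0, 0, 3.5, 0, 0, 0, 0, 0, 0, 9.3, 0, 0, 0, 0, 0, 0, 9.3, 0, 0, 0, 0, 0, 0, 9.3, 0, 0, -5, 0, 0, 0, 9.3, 0, 0, -6, 0, 0, 0, 5, 3.1, -4.78, 0, 0, 0, 0, 5, 3.1, -4.78, 0, 0, 0, 0, 5, 3.1, -4.78, 0, 0, 0, 0, 5, 3.1, -4.78, 0, 0, 0, 0, 5, 3.1, -4.78, 0, 0, 0, 0, 5, 3.1, -4.78, 0, 0, 0, 0, 5, 3.1, -4.78, 0, 0, 0, 0, 5, 3.1, -4.78, 0, 0, 0, 0, 5, 3.1, -4.78, 0, 0, 0, 0, 5, 3.1, -4.78, 0, 0, 0, 0, 5, 3.1, -4.78, 0, 0, 0, 0, 5, 0, 0, 0, 0, 0, 0.091, 5, 0, 0, 0, 0, 0, 0]}}

```text
t: 6.68
eef_pos: [0.4724, 0.3563, 0.1755]
tool_rot: [180.0, 0.1, 17.4]
contact_force: [-0.5, 0.1, -0.2]
gripper_width: 0.536
```

```bash
python3 - <<'E'
from h import *
o=[]
for n in('top','side'):
    im,d=vision.camera(n); np.savez(n+'1.npz',im=im,d=d); o.append(im)
t=cv2.resize(o[0][190:300,90:440],None,fx=2.2,fy=2.2); s=o[1]
a=cv2.resize(s[130:390,200:400],(462,600)); t2=np.zeros((600,t.shape[1]-0,3),np.uint8)
cv2.imwrite('pics/b.png',np.vstack([t,cv2.resize(s[140:300,250:480],(t.shape[1],350))])[:600,:,::-1])
P=cloud('top',np.load('top1.npz')['d'])
# jar + holder: open view, stones fit
for nm,c,zl,zh in(('jar',(.36,-.26),.09,.13),('posts',(.467,-.394),.040,.053),('lower',(.467,-.394),.022,.036),('upper',(.442,-.114),.014,.026)):
    m=(np.hypot(P[...,0]-c[0],P[...,1]-c[1])<.11)&(P[...,2]>zl)&(P[...,2]<zh); print(nm,rect(P,m))
E
```

```text
jar (array([ 358.7, -259.5]), array([43.6, 41.5]), 2.3, 212)
posts (array([ 467.2, -394.5]), array([174.7,  82.5]), 12.5, 213)
lower (array([ 465.7, -392.2]), array([169. ,  75.4]), 12.6, 1054)
upper (array([ 443.4, -111.2]), array([149.4,  59.8]), 7.8, 969)
```

View pics/b.png

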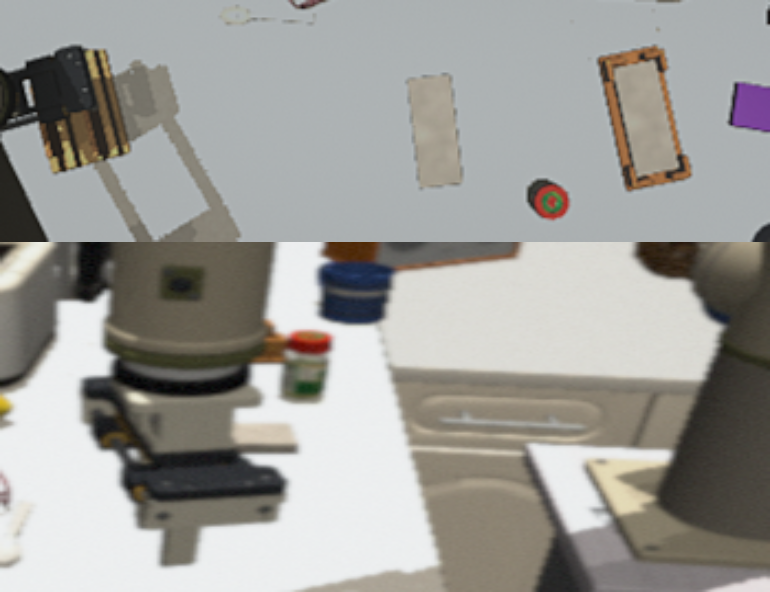

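The jar stands upright on the worktop, away from the holder, and the gripper is above the long sheet. Next I'll go down, grip and lift.

Emit:
{"fn": "jog_arm", "kwargs": {"commands": [4.5, 0, 0, 5, 0, 0, 0, 4.5, 0, 0, 5, 0, 0, 0, 4.5, 0, 0, 3.4, 0, 0, 0, 4.5, 0, 0, 0, 0, 0, 0, 0.3, 0, 0, 0, 0, 0, 0, 0.3, 0, 0, 0, 0, 0, 0, 0.3, 0, 0, 0, 0, 0, 0, 0.3, 0, 0, 0, 0, 0, 0, 0.3, 0, 0, 0, 0, 0, 0, 0.3, 0, 0, 0, 0, 0, 0, 0.3, 0, 0, 0, 0, 0, 0], "newtons": 15}}

```text
t: 8.15
eef_pos: [0.4733, 0.3557, 0.0427]
tool_rot: [180.0, -0.0, 17.3]
contact_force: [0.7, -4.1, 5.6]
gripper_width: 0.086
```

Emit:
{"fn": "jog_arm", "kwargs": {"commands": [0.3, 0, 0, -2, 0, 0, 0, 0.3, 0, 0, -5, 0, 0, 0, 0.3, 0, 0, -5, 0, 0, 0, 0.3, -1.8, 4.7, 0, 0, 0, 0, 0.3, -1.8, 4.7, 0, 0, 0, 0, 0.3, -1.8, 4.7, 0, 0, 0, 0, 0.3, -1.8, 4.7, 0, 0, 0, 0, 0.3, 0, 0, 3.5, 0, 0, 0, 0.3, 0, 0, 3.5, 0, 0, 0, 0.3, 0, 0, 0, 0.157, 0, 0, 0.3, 0, 0, 0, 0.157, 0, 0, 0.3, 0, 0, 0, 0.157, 0, 0, 0.3, 0, 0, 0, 0.157, 0, 0, 0.3, 0, 0, 0, 0.157, 0, 0, 0.3, 0, 0, 0, 0, 0, 0]}}

```text
t: 10.02
eef_pos: [0.4594, 0.1538, 0.0906]
tool_rot: [-134.9, 0.2, 17.1]
contact_force: [0.0, -0.2, 0.0]
gripper_width: 0.085
```

Emit:
{"fn": "jog_arm", "kwargs": {"commands": [0.3, 0, 1.7, 1.7, 0, 0, 0, 0.3, 0, 1.7, 1.7, 0, 0, 0, 0.3, 0, 0.8, 0.8, 0, 0, 0, 0.3, 0, 0, 0, 0, 0, 0]}}

```text
t: 10.52
eef_pos: [0.4599, 0.1555, 0.0332]
tool_rot: [-135.1, -0.0, 17.4]
contact_force: [0.2, 0.3, 0.8]
gripper_width: 0.085
```

```bash
python3 - <<'E'
from h import *
im,d=vision.camera('side')
cv2.imwrite('pics/c.png',cv2.resize(im[180:380,220:420],(600,600))[:,:,::-1])
E
```

```text
(no output)
```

View pics/c.png

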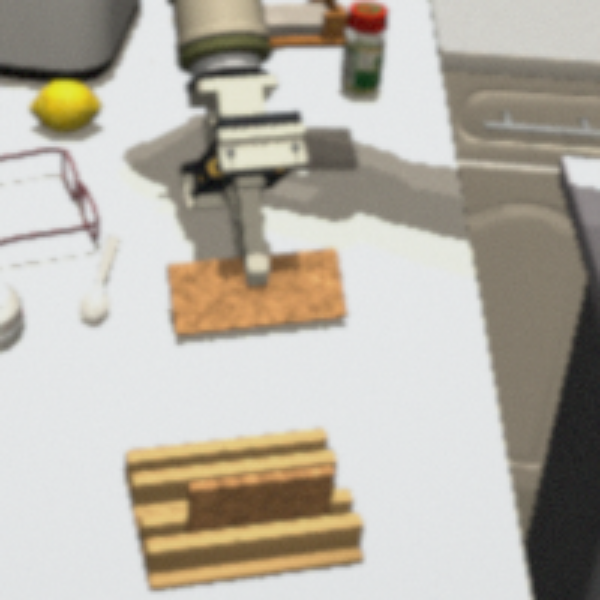

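Emit:
{"fn": "jog_arm", "kwargs": {"commands": [2.2, 0, 0, 0, 0, 0, 0, 2.2, 0, 0, 0, 0, 0, 0, 2.2, 0, 0, -1.5, 0, 0, 0, 2.2, 0, 0, -3, 0, 0, 0, 2.2, 0, 0, -4, 0, 0, 0, 9.3, 0, 0, -4, -0.157, 0, 0, 9.3, 0, 0, -2, -0.157, 0, 0, 9.3, 0, 0, 0, -0.157, 0, 0, 9.3, 0, 0, 0, -0.157, 0, 0, 9.3, 0, 0, 0, -0.157, 0, 0, 9.3, 0, 0, 0, 0, 0, 0]}}

```text
t: 11.95
eef_pos: [0.4898, 0.0612, 0.139]
tool_rot: [179.9, -0.1, 17.5]
contact_force: [0.0, -1.0, -0.3]
gripper_width: 0.83
```

```bash
cat > fit.py <<'E'
from h import *
import sys
def sheet(c,r,zl,zh,cams=('top','side')):
    for n in cams:
        im,d=vision.camera(n); np.savez(n+'2.npz',im=im,d=d); Q=cloud(n,d)
        m=(np.hypot(Q[...,0]-c[0],Q[...,1]-c[1])<r)&(Q[...,2]>zl)&(Q[...,2]<zh)
        hsv=cv2.cvtColor(im,cv2.COLOR_RGB2HSV); mc=(np.hypot(Q[...,0]-c[0],Q[...,1]-c[1])<r)&(hsv[...,1]>70)&(Q[...,2]<.05)
        print(n,rect(Q,m),'z',np.round(np.median(Q[m][:,2]),4),'color',rect(Q,mc))
E
python3 - <<'E'
from fit import *
sheet((.46,.165),.1,.004,.05)
im=np.load('side2.npz')['im']; t=np.load('top2.npz')['im']
cv2.imwrite('pics/d.png',np.hstack([cv2.resize(im[180:340,240:400],(400,400)),cv2.resize(t[180:300,140:260],(400,400))])[:,:,::-1])
print(get_state()['eef_pos'],get_state()['tool_rot'])
E
```

```text
top (array([392.5, 166. ]), array([116.7,  63.6]), -88.5, 291) z 0.0081 color (array([405.1, 133.2]), array([50.3, 39.8]), -88.8, 190)
side (array([465.7, 143.7]), array([149.5,  64.5]), 17.3, 845) z 0.0068 color (array([462.7, 143.2]), array([153.4,  62.9]), 17.7, 860)
[0.48967166 0.05960924 0.1379297 ] [-1.79875938e+02 -1.04164307e-02  1.73415085e+01]
```

View pics/d.png

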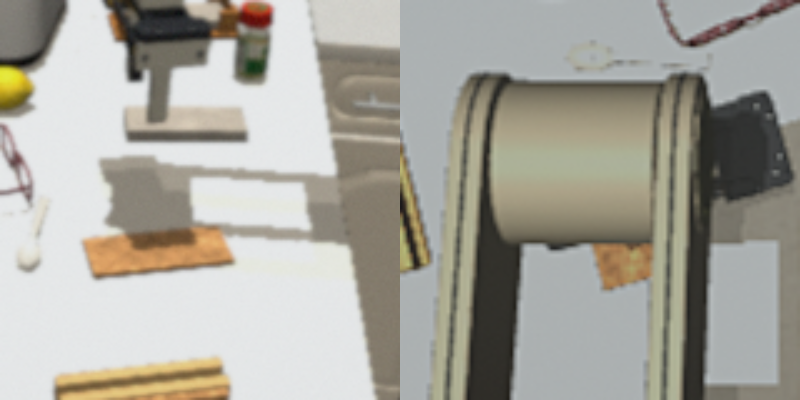

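Emit:
{"fn": "jog_arm", "kwargs": {"commands": [9.3, -2.4, 4.5, -1, 0, 0, 0, 9.3, -2.4, 4.5, -1, 0, 0, 0, 9.3, -2.4, 4.5, -1, 0, 0, 0, 9.3, -2.4, 4.5, -1, 0, 0, 0, 9.3, -2.4, 4.5, 0, 0, 0, 0, 9.3, 0, 0, 0, 0, 0, 0]}}

```text
t: 12.8
eef_pos: [0.4406, -0.1954, 0.1773]
tool_rot: [-179.9, 0.0, 16.9]
contact_force: [-0.1, 0.1, -0.7]
gripper_width: 0.997
```

```bash
python3 - <<'E'
from fit import *
sheet((.465,.143),.1,.004,.05)
print(get_state()['eef_pos'],get_state()['tool_rot'])
# holder geometry from image 1: color (wood) outline at various heights, inner grey stone
z=np.load('top1.npz'); P=cloud('top',z['d']); im=z['im']; hsv=cv2.cvtColor(im,cv2.COLOR_RGB2HSV)
near=np.hypot(P[...,0]-.467,P[...,1]+.394)<.12
w=near&(hsv[...,1]>70)
print('wood',rect(P,w))
dr=np.radians(12.9); ex=np.array([np.cos(dr),np.sin(dr)]); ey=np.array([-ex[1],ex[0]])
q=P[w]; a=(q[:,:2]-[.467,-.394])@ex; b=(q[:,:2]-[.467,-.394])@ey
print('ext a',np.percentile(a,[0,1,99,100]),'b',np.percentile(b,[0,1,99,100]))
g=near&(hsv[...,1]<60)&(P[...,2]>.022)&(P[...,2]<.033)
g=cv2.morphologyEx(g.astype(np.uint8),cv2.MORPH_OPEN,np.ones((3,3)))>0
k,lab,st,_=cv2.connectedComponentsWithStats(g.astype(np.uint8)); i=1+np.argmax(st[1:,4])
print('grey lower',rect(P,lab==i))
E
```

```text
top (array([464.8, 142.1]), array([196.2, 193.5]), 33.5, 1366) z 0.0083 color (array([463.6, 140.8]), array([149.1,  59.3]), 17.0, 949)
side (array([465.9, 143.3]), array([150.4,  65.9]), 18.6, 842) z 0.0068 color (array([465.1, 144.5]), array([148. ,  64.7]), 15.2, 841)
[ 0.4412859  -0.19217943  0.17691117] [-1.79849076e+02  3.28866420e-03  1.70614906e+01]
wood (array([ 466.4, -400.9]), array([186.4,  93.8]), 13.0, 650)
ext a [-0.09528031 -0.09378817  0.09047316  0.09109841] b [-0.05360068 -0.04650945  0.0395253   0.0403638 ]
grey lower (array([ 466.5, -396.4]), array([148.3,  62.8]), 14.0, 834)
```

```bash
cat > hfit.py <<'E'
from h import *
from scipy.optimize import minimize
SS=8
def proj(n,X):
    p,f=K(n); c=X@np.array(p['R']).T+p['t']; return np.stack([c[:,0]/c[:,2]*f+p['cx'],c[:,1]/c[:,2]*f+p['cy']],1)
def box(x0,x1,y0,y1,z0,z1): return np.array([[x,y,z] for x in(x0,x1) for y in(y0,y1) for z in(z0,z1)])
def holder_boxes():
    B=[box(-.0935,.0935,-.0425,.0425,0,.010)]
    for s in(1,-1):
        for t in(1,-1):
            xs=sorted([s*.0575,s*.0875]); ys=sorted([t*.0325,t*.0425]); B.append(box(*xs,*ys,0,.046))
            xs=sorted([s*.0775,s*.0875]); ys=sorted([t*.0145,t*.0425]); B.append(box(*xs,*ys,0,.046))
    return B
def render(n,boxes,pose,win,z=0):
    l,t,r,b=win; M=np.zeros(((b-t)*SS,(r-l)*SS),np.uint8); c,s=np.cos(pose[2]),np.sin(pose[2])
    for B in boxes:
        W=np.stack([c*B[:,0]-s*B[:,1]+pose[0],s*B[:,0]+c*B[:,1]+pose[1],B[:,2]+z],1)
        uv=(proj(n,W)-[l,t]+.5)*SS-.5
        h=cv2.convexHull(uv.astype(np.float32)); cv2.fillConvexPoly(M,np.round(h*16).astype(np.int32),1,shift=4)
    return cv2.resize(M.astype(np.float32),(r-l,b-t),interpolation=cv2.INTER_AREA)
def fit(n,boxes,mask,win,p0,z=0):
    l,t,r,b=win; T=mask[t:b,l:r].astype(np.float32)
    f=lambda q:np.sum((render(n,boxes,[q[0]/1000,q[1]/1000,q[2]/100],win,z)-T)**2)
    x0=np.array([p0[0]*1000,p0[1]*1000,p0[2]*100])
    o=minimize(f,x0,method='Nelder-Mead',options=dict(initial_simplex=np.vstack([x0,x0+np.eye(3)*[4,0,0],x0+np.eye(3)[1]*4,x0+np.eye(3)[2]*4])[[0,1,4,5]],xatol=.05,fatol=.1))
    return np.round([o.x[0],o.x[1],np.degrees(o.x[2]/100)],2),round(o.fun,1),round(T.sum())
E
python3 - <<'E'
from hfit import *
def run(n,f,c,boxes,mode,yaw,z=0):
    d=np.load(f); im=d['im']; uv=proj(n,np.array([[c[0],c[1],.02]]))[0]; w=[int(uv[0])-50,int(uv[1])-50,int(uv[0])+50,int(uv[1])+50]
    bg=np.median(im[w[1]:w[3],w[0]:w[2]].reshape(-1,3),0)
    hsv=cv2.cvtColor(im,cv2.COLOR_RGB2HSV)
    m=hsv[...,1]>60
    if mode=='stone':
        P=cloud(n,d['d']); I=im.astype(int); m=(I[...,0]-I[...,2]>5)&(abs(P[...,1]-c[1])<.11)
    m=m.astype(np.uint8)
    if mode!='sheet': m=cv2.morphologyEx(m,cv2.MORPH_CLOSE,np.ones((3,3)))
    cn,_=cv2.findContours(m,cv2.RETR_EXTERNAL,cv2.CHAIN_APPROX_NONE)
    cc=min(cn,key=lambda k:9e9 if cv2.contourArea(k)<200 else np.hypot(*(k[:,0].mean(0)-uv)))
    M=np.zeros_like(m); cv2.drawContours(M,[cc],-1,1,-1)
    print(mode,n,f,fit(n,boxes,M,w,(c[0],c[1],np.radians(yaw)),z))
run('top','top1.npz',(.467,-.395),holder_boxes(),'holder',13)
run('top','top1.npz',(.4434,-.1112),[box(-.075,.075,-.03,.03,0,.018)],'stone',7.8)
run('top','top2.npz',(.4636,.1408),[box(-.075,.075,-.03,.03,0,.008)],'sheet',17)
run('side','side2.npz',(.465,.1437),[box(-.075,.075,-.03,.03,0,.008)],'sheet',17)
E
```

```text
holder top top1.npz (array([ 466.43, -397.35,   12.64]), np.float64(68.7), 1771)
stone top top1.npz (array([ 442.61, -112.54,    7.91]), np.float64(17.0), 983)
sheet top top2.npz (array([463.37, 141.58,  17.15]), np.float64(28.9), 952)
sheet side side2.npz (array([465.81, 141.22,  17.35]), np.float64(88.7), 864)
```

Emit:
{"fn": "jog_arm", "kwargs": {"commands": [9.3, 2.0, -5.2, 0, 0, 0, 0, 9.3, 2.0, -5.2, 0, 0, 0, 0, 9.3, 2.0, -5.2, 0, 0, 0, 0, 9.3, 2.0, -5.2, 0, 0, 0, 0, 9.3, 2.0, -5.2, 0, 0, 0, 0, 9.3, 2.0, -5.3, 0, 0, 0, 0, 9.3, 0, 0, 5, 0, 0, 0, 9.3, 0, 0, 6, 0, 0, 0, 9.3, 0, 0, 4.5, 0, 0, 0, 9.3, 0, 0, 1.2, 0, 0, 0, 9.3, 0, 0, 0, 0, 0, 0, 9.3, 0, 0, 0, 0, 0, 0]}}

```text
t: 14.4
eef_pos: [0.4655, 0.144, 0.0127]
tool_rot: [180.0, -0.2, 17.3]
contact_force: [0.9, 0.5, 0.8]
gripper_width: 0.998
```

Emit:
{"fn": "jog_arm", "kwargs": {"commands": [9.3, -0.25, 0.15, 0.7, 0, 0, 0, 9.3, 0, 0, 0.25, 0, 0, 0, 9.3, 0, 0, 0, 0, 0, 0, 5.5, 0, 0, 0, 0, 0, 0, 5.5, 0, 0, 0, 0, 0, 0, 5.5, 0, 0, 0, 0, 0, 0, 5.5, 0, 0, 0, 0, 0, 0, 5.5, 0, 0, 0, 0, 0, 0], "newtons": 12}}

```text
t: 15.4
eef_pos: [0.4616, 0.1412, 0.0009]
tool_rot: [180.0, -0.0, 17.3]
contact_force: [0.8, 0.5, 1.3]
gripper_width: 0.651
```

```bash
python3 - <<'E'
from h import *
s=get_state(); print(s['eef_pos'],s['tool_rot'],s['contact_force'],s['gripper_width'])
E
```

```text
[0.46164342 0.14122541 0.00088169] [ 1.79998024e+02 -3.14579920e-03  1.72933466e+01] [0.76404195 0.49559118 1.25834259] 0.6510312543745629
```

```bash
cat > track.py <<'E'
import numpy as np
from scipy.spatial.transform import Rotation as R
# (repeat, dx,dy,dz,rx,ry,rz)
L=[(5,5.6,-1.2,0),(1,0,0,12.4),(1,0,0,-6),(4,-1.2,-4.05,0),(1,0,0,8.7),(1,0,0,.15),(1,0,0,-11),(11,3.1,-4.78,0),(1,0,0,0,0,0,.091),(1,0,0,13.4),(1,0,0,-12),(4,-1.8,4.7,0),(1,0,0,7),(5,0,0,0,.157,0,0),(1,0,4.2,4.2),(1,0,0,-8.5),(1,0,0,-4,-.157,0,0),(1,0,0,-2,-.157,0,0),(3,0,0,0,-.157,0,0),(4,-2.4,4.5,-1),(1,-2.4,4.5,0),(5,2,-5.2,0),(1,2,-5.3,0),(1,0,0,16.7),(1,-.25,.15,.95)]
def track(extra=()):
    p=np.array([.23,-.554,.219]); r=R.from_euler('xyz',[180,0,22.505],degrees=True)
    for e in list(L)+list(extra):
        e=list(e)+[0]*(7-len(e))
        for _ in range(e[0]): p=p+r.apply(np.array(e[1:4])/100); r=r*R.from_rotvec(e[4:])
    return p,r
if __name__=='__main__':
    p,r=track(); print(p,r.as_euler('xyz',degrees=True))
E
python3 track.py
```

```text
[0.4619287  0.14151737 0.00121065] [180.           0.          17.29108406]
```

Emit:
{"fn": "jog_arm", "kwargs": {"commands": [5.5, 0, 0, -2, 0, 0, 0, 5.5, 0, 0, -6, 0, 0, 0, 5.5, 0, 0, -6, 0, 0, 0, 5.5, -1.57, 5.15, 0, 0, 0, 0, 5.5, -1.57, 5.15, 0, 0, 0, 0, 5.5, -1.57, 5.15, 0, 0, 0, 0, 5.5, -1.57, 5.15, 0, 0, 0, 0, 5.5, -1.57, 5.15, 0, 0, 0, 0, 5.5, -1.57, 5.15, 0, 0, 0, 0, 5.5, -1.57, 5.15, 0, 0, 0, 0, 5.5, -1.57, 5.15, 0, 0, 0, 0, 5.5, -1.57, 5.15, 0, 0, 0, 0, 5.5, -1.57, 5.15, 0, 0, 0, 0, 5.5, 0, 0, 0, 0, 0, 0.0784, 5.5, 0, 0, 5, 0, 0, 0, 5.5, 0, 0, 3.6, 0, 0, 0, 5.5, 0, 0, 0, 0, 0, 0, 5.5, 0, 0, 0, 0, 0, 0]}}

```text
t: 17.65
eef_pos: [0.4654, -0.3977, 0.0563]
tool_rot: [179.9, -0.0, 12.8]
contact_force: [0.2, -0.5, -0.2]
gripper_width: 0.641
```

```bash
python3 - <<'E'
from h import *
o=[]
for n,(l,t) in(('top',(340,195)),('side',(245,140))):
    im,d=vision.camera(n); np.savez(n+'3.npz',im=im,d=d)
    o.append(cv2.resize(im[t:t+ (100 if n=='top' else 80),l:l+ (100 if n=='top' else 110)],(400,400) if n=='top' else (400,291),interpolation=cv2.INTER_CUBIC))
o[1]=np.vstack([o[1],np.zeros((109,400,3),np.uint8)])
cv2.imwrite('pics/e.png',np.hstack(o)[:,:,::-1])
E
```

```text
(no output)
```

View pics/e.png

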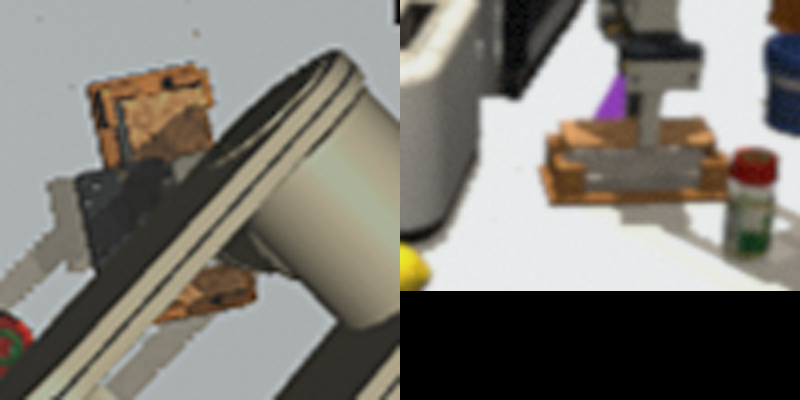

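```bash
python3 - <<'E'
from hfit import *
# post-top fit: high saturated pixels, pure wood hue; image1 top
for n,f in(('top','top1.npz'),('top','top0.npz')):
    d=np.load(f); im=d['im']; hsv=cv2.cvtColor(im,cv2.COLOR_RGB2HSV); P=cloud(n,d['d'])
    uv=proj(n,np.array([[.467,-.396,.02]]))[0]; w=[int(uv[0])-45,int(uv[1])-50,int(uv[0])+45,int(uv[1])+50]
    for s,vv in((60,0),(90,60),(110,90)):
        m=((hsv[...,1]>s)&(hsv[...,2]>vv)&(abs(P[...,1]+.396)<.09)).astype(np.uint8)
        cn,_=cv2.findContours(cv2.morphologyEx(m,cv2.MORPH_CLOSE,np.ones((3,3))),cv2.RETR_EXTERNAL,cv2.CHAIN_APPROX_NONE)
        M=np.zeros_like(m); cv2.drawContours(M,[max(cn,key=cv2.contourArea)],-1,1,-1)
        print(f,s,fit(n,holder_boxes(),M,w,(.467,-.396,.22)), 'model', round(render(n,holder_boxes(),(.4665,-.396,.2206),w).sum()))
    t=(hsv[...,1]>60)&(P[...,2]>.038)&(P[...,2]<.055)&(np.hypot(P[...,0]-.467,P[...,1]+.396)<.11); print('posts',rect(P,t))
M=cv2.resize(im[200:285,355:415],(480,680),interpolation=cv2.INTER_CUBIC)
# overlay model edges for two hypotheses on image1
im=np.load('top1.npz')['im']; l,t=355,200; k=7
out=[]
for pose in((.4670,-.3945,.2206),(.4664,-.3972,.2206)):
    I=cv2.resize(im[t:t+84,l:l+56],None,fx=k,fy=k,interpolation=cv2.INTER_CUBIC).copy()
    c,s=np.cos(pose[2]),np.sin(pose[2])
    for B,zz in(([.0875,.0425],.046),([.0775,.0325],.046),([.0935,.0425],.010)):
        X=np.array([[a*B[0],b*B[1]] for a,b in((1,1),(1,-1),(-1,-1),(-1,1))]); W=np.stack([c*X[:,0]-s*X[:,1]+pose[0],s*X[:,0]+c*X[:,1]+pose[1],np.full(4,zz)],1)
        cv2.polylines(I,[np.round((proj('top',W)-[l,t]+.5)*k).astype(int)],True,(0,0,255) if zz>.02 else (0,255,0),1)
    out.append(I)
cv2.imwrite('pics/f.png',np.hstack(out)[:,:,::-1])
E
```

```text
top1.npz 60 (array([ 700.47, -168.44,  250.06]), np.float64(0.0), 0) model 1869
top1.npz 90 (array([ 700.47, -168.44,  250.06]), np.float64(0.0), 0) model 1869
top1.npz 110 (array([ 700.47, -168.44,  250.06]), np.float64(0.0), 0) model 1869
posts (array([ 467.3, -395.7]), array([174.8,  80.8]), 12.8, 193)Traceback (most recent call last):
  File "<stdin>", line 10, in <module>
  File "hfit.py", line 25, in fit
    o=minimize(f,x0,method='Nelder-Mead',options=dict(initial_simplex=np.vstack([x0,x0+np.eye(3)*[4,0,0],x0+np.eye(3)[1]*4,x0+np.eye(3)[2]*4])[[0,1,4,5]],xatol=.05,fatol=.1))
    res = _minimize_neldermead(fun, x0, args, callback, bounds=bounds,
                               **options)
    fxe = func(xe)
    fx = function(np.copy(x), *(wrapper_args + args))
  File "hfit.py", line 23, in <lambda>
    f=lambda q:np.sum((render(n,boxes,[q[0]/1000,q[1]/1000,q[2]/100],win,z)-T)**2)
                       ~~~~~~^^^^^^^^^^^^^^^^^^^^^^^^^^^^^^^^^^^^^^^^^^^^^^
  File "hfit.py", line 18, in render
    uv=(proj(n,W)-[l,t]+.5)*SS-.5
        ~~~~^^^^^
  File "hfit.py", line 5, in proj
    p,f=K(n); c=X@np.array(p['R']).T+p['t']; return np.stack([c[:,0]/c[:,2]*f+p['cx'],c[:,1]/c[:,2]*f+p['cy']],1)
        ~^^^
  File "h.py", line 4, in K
    p=vision.camera_params(n); f=210/np.tan(np.radians(p['fovy'])/2); return p,f
ValueError: time passes only in moves, steps and waits
```

```bash
sed -i 's/^def K/import functools\n@functools.lru_cache\ndef K/' h.py; cat > ov.py <<'E'
from hfit import *
n='top'; f='top1.npz'
d=np.load(f); im=d['im']; hsv=cv2.cvtColor(im,cv2.COLOR_RGB2HSV)
uv=proj(n,np.array([[.467,-.396,.02]]))[0]; w=[int(uv[0])-32,int(uv[1])-50,int(uv[0])+30,int(uv[1])+50]
for s,vv in((50,0),(80,60),(110,90)):
    m=np.zeros((420,560),np.uint8); m[w[1]:w[3],w[0]:w[2]]=((hsv[...,1]>s)&(hsv[...,2]>vv))[w[1]:w[3],w[0]:w[2]]
    cn,_=cv2.findContours(cv2.morphologyEx(m,cv2.MORPH_CLOSE,np.ones((3,3))),cv2.RETR_EXTERNAL,cv2.CHAIN_APPROX_NONE)
    M=np.zeros_like(m); cv2.drawContours(M,[max(cn,key=cv2.contourArea)],-1,1,-1)
    print(s,fit(n,holder_boxes(),M,w,(.467,-.396,.22)),'model',round(render(n,holder_boxes(),(.4665,-.396,.2206),w).sum()))
l,t=355,203; k=7; out=[]
for pose in((.4670,-.3945,.2206),(.4664,-.3972,.2206)):
    I=cv2.resize(im[t:t+80,l:l+56],None,fx=k,fy=k,interpolation=cv2.INTER_CUBIC).copy(); c,s=np.cos(pose[2]),np.sin(pose[2])
    for B,zz in(([.0875,.0425],.046),([.0775,.0325],.046),([.0935,.0425],.010)):
        X=np.array([[a*B[0],b*B[1]] for a,b in((1,1),(1,-1),(-1,-1),(-1,1))]); W=np.stack([c*X[:,0]-s*X[:,1]+pose[0],s*X[:,0]+c*X[:,1]+pose[1],np.full(4,zz)],1)
        cv2.polylines(I,[np.round((proj('top',W)-[l,t]+.5)*k).astype(int)],True,(0,0,255) if zz>.02 else (0,255,0),1)
    out.append(I)
cv2.imwrite('pics/f.png',np.hstack(out)[:,:,::-1])
E
python3 ov.py
```

```text
50 (array([ 466.28, -397.53,   12.83]), np.float64(59.6), 1782) model 1869
80 (array([ 466.3 , -397.25,   12.77]), np.float64(87.2), 1751) model 1869
110 (array([ 466.63, -397.75,   12.85]), np.float64(1276.0), 561) model 1869
```

View pics/f.png

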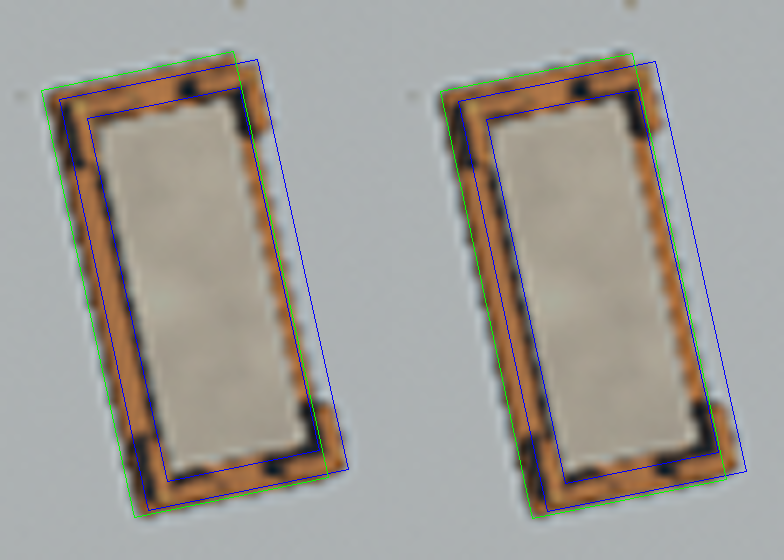

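```bash
python3 - <<'E'
from hfit import *
im=np.load('top1.npz')['im'].astype(np.float32)
yaw=np.radians(12.75); ex=np.array([np.cos(yaw),np.sin(yaw)]); ey=np.array([-ex[1],ex[0]]); c0=np.array([.4665,-.3965])
def samp(A,B,z):
    X=c0+A[...,None]*ex+B[...,None]*ey; W=np.concatenate([X,np.full(X.shape[:-1]+(1,),z)],-1).reshape(-1,3)
    uv=proj('top',W).astype(np.float32).reshape(A.shape+(2,)); return cv2.remap(im,uv[...,0],uv[...,1],cv2.INTER_LINEAR)
b=np.arange(-.056,.0561,.002)
def prof(alo,ahi,z):
    a=np.linspace(alo,ahi,60); A,B=np.meshgrid(a,b,indexing='ij'); return samp(A,B,z).mean(0)
m=prof(-.04,.04,.010); p1=prof(.062,.072,.046); p2=prof(-.072,-.062,.046); s=prof(-.04,.04,.028)
print('b mm | mid z10 | mid z28 | post+ z46 | post- z46')
for i,x in enumerate(b): print(round(x*1000),*[q[i].astype(int).tolist() for q in(m,s,p1,p2)])
a=np.arange(-.1,.1001,.002); A,B=np.meshgrid(np.linspace(-.008,.008,30),a)
e=samp(B,A,.028).mean(1); e10=samp(B,A,.010).mean(1)
A2,B2=np.meshgrid(np.linspace(-.034,-.03,12),a)
print('len z28, z10 at |b|<8')
for i,x in enumerate(a):
    if abs(x)>.066: print(round(x*1000),e[i].astype(int).tolist(),e10[i].astype(int).tolist())
E
```

```text
b mm | mid z10 | mid z28 | post+ z46 | post- z46
-56 [172, 176, 178] [171, 176, 178] [171, 176, 177] [171, 177, 178]
-54 [172, 176, 177] [172, 176, 178] [171, 176, 177] [171, 177, 178]
-52 [172, 177, 178] [172, 176, 178] [171, 176, 177] [171, 176, 178]
-50 [172, 177, 179] [172, 176, 177] [171, 176, 178] [172, 176, 178]
-48 [173, 179, 182] [172, 176, 178] [172, 177, 178] [172, 177, 179]
-46 [168, 175, 178] [172, 177, 179] [173, 179, 181] [173, 179, 182]
-44 [160, 158, 155] [173, 179, 181] [170, 176, 179] [169, 176, 178]
-42 [157, 132, 111] [170, 177, 181] [160, 159, 156] [159, 157, 154]
-40 [162, 112, 70] [162, 163, 162] [158, 134, 111] [154, 131, 111]
-38 [162, 107, 61] [158, 138, 122] [162, 115, 71] [160, 112, 72]
-36 [158, 119, 87] [161, 115, 76] [157, 105, 61] [154, 103, 61]
-34 [158, 140, 121] [163, 107, 60] [120, 82, 54] [118, 82, 55]
-32 [165, 159, 146] [158, 116, 80] [67, 52, 43] [67, 53, 44]
-30 [169, 163, 150] [157, 137, 116] [40, 36, 36] [40, 38, 37]
-28 [168, 161, 147] [164, 157, 143] [64, 60, 56] [67, 64, 60]
-26 [167, 160, 146] [169, 164, 151] [114, 109, 98] [118, 114, 1
[... 3217 characters left out ...]
65, 159, 145]
-70 [165, 159, 145] [164, 157, 142]
-68 [163, 157, 142] [163, 156, 141]
66 [166, 159, 144] [165, 158, 144]
68 [167, 161, 146] [167, 161, 146]
70 [167, 163, 149] [167, 162, 148]
72 [161, 155, 141] [161, 154, 140]
74 [153, 133, 113] [153, 133, 113]
76 [150, 108, 72] [148, 106, 72]
78 [161, 106, 62] [157, 104, 61]
80 [163, 110, 66] [160, 108, 65]
82 [164, 112, 68] [162, 111, 68]
84 [167, 113, 69] [165, 113, 69]
86 [168, 113, 67] [165, 112, 67]
88 [166, 110, 64] [164, 109, 63]
90 [156, 108, 69] [158, 109, 69]
92 [147, 123, 105] [150, 122, 100]
94 [149, 150, 149] [149, 147, 144]
96 [169, 177, 181] [166, 174, 177]
98 [174, 180, 182] [174, 181, 183]
100 [172, 177, 179] [172, 177, 179]
```

Emit:
{"fn": "jog_arm", "kwargs": {"commands": [5.5, -0.04, 0.1, 0, 0, 0, 0, 5.5, 0, 0, 0.8, 0, 0, 0, 5.5, 0, 0, 0.8, 0, 0, 0, 5.5, 0, 0, 0.5, 0, 0, 0, 5.5, 0, 0, 0.4, 0, 0, 0, 5.5, 0, 0, 0, 0, 0, 0]}}

```text
t: 18.5
eef_pos: [0.4645, -0.3981, 0.0294]
tool_rot: [-180.0, 0.0, 12.8]
contact_force: [0.3, -0.7, 0.3]
gripper_width: 0.639
```

Emit:
{"fn": "jog_arm", "kwargs": {"commands": [5.5, 0, 0, 0.12, 0, 0, 0, 5.5, 0, 0, 0, 0, 0, 0, 7, 0, 0, 0, 0, 0, 0, 8.5, 0, 0, 0, 0, 0, 0, 8.5, 0, 0, 0, 0, 0, 0, 8.5, 0, 0, -5, 0, 0, 0, 8.5, 0, 0, -5, 0, 0, 0, 9.3, 0, 0, -5, 0, 0, 0, 9.3, 0.84, -5.66, 0, 0, 0, 0, 9.3, 0.84, -5.66, 0, 0, 0, 0, 9.3, 0.84, -5.66, 0, 0, 0, 0, 9.3, 0.84, -5.66, 0, 0, 0, 0, 9.3, 0.84, -5.66, 0, 0, 0, 0, 9.3, 0, 0, 0, 0, 0, 0.0855, 9.3, 0, 0, 0, 0, 0, 0]}}

```text
t: 20.38
eef_pos: [0.443, -0.1124, 0.1789]
tool_rot: [180.0, -0.0, 8.0]
contact_force: [1.0, -0.4, -0.3]
gripper_width: 1.001
```

```bash
cat > look.py <<'E'
from hfit import *
import sys
k=sys.argv[1]; f=sys.argv[2]
o=[]
for n in('top','side'):
    im,d=vision.camera(n); np.savez(f'{n}{k}.npz',im=im,d=d)
    P=cloud(n,d); yaw=np.radians(12.8); ex=np.array([np.cos(yaw),np.sin(yaw)]); ey=np.array([-ex[1],ex[0]])
    q=P[...,:2]-[.4662,-.3975]; a=q@ex; b=q@ey; m=(abs(a)<.06)&(abs(b)<.022)&(P[...,2]>.01)&(P[...,2]<.1)
    A=np.c_[a[m],b[m],np.ones(m.sum())]; s=np.linalg.lstsq(A,P[m][:,2],rcond=None)[0]
    print(n,m.sum(),'slope',np.round(s[:2],3),'z',round(s[2],4))
    l,t,w=((350,195,70) if n=='top' else (262,145,90)); o.append(cv2.resize(im[t:t+w,l:l+w],(400,400),interpolation=cv2.INTER_CUBIC))
cv2.imwrite(f'pics/{f}.png',np.hstack(o)[:,:,::-1])
E
python3 look.py 4 g; cat >> track.py <<'E'
M=[(1,0,0,-14),(10,-1.57,5.15,0),(1,0,0,0,0,0,.0784),(1,0,0,8.6),(1,-.04,.1,2.5),(1,0,0,.12),(1,0,0,-15),(5,.84,-5.66,0),(1,0,0,0,0,0,.0855)]
p,r=track(M[:5]); print('place',p,r.as_euler('xyz',degrees=True)); p,r=track(M); print('now',p,r.as_euler('xyz',degrees=True))
E
python3 track.py
```

```text
top 605 slope [ 0.004 -0.002] z 0.0372
side 131 slope [ 0.001 -0.009] z 0.034
[0.4619287  0.14151737 0.00121065] [180.           0.          17.29108406]
place [ 0.464927   -0.39793657  0.03021065] [180.           0.          12.79909495]
now [ 0.44318956 -0.11266392  0.17901065] [180.          0.          7.9003058]
```

View pics/g.png

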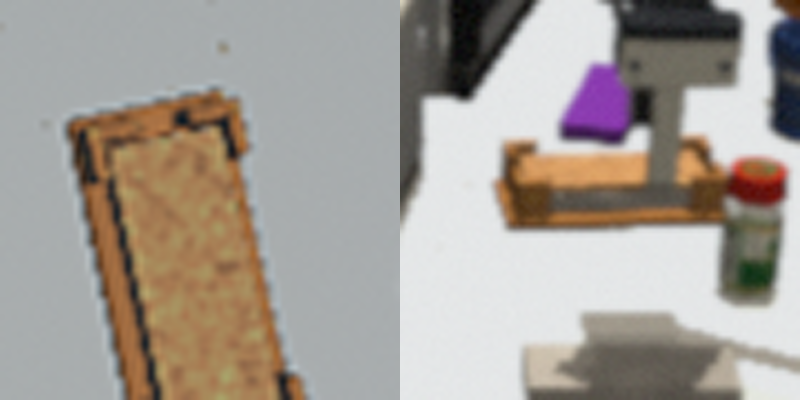

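The cork sheet lies flat between the posts: its top is at about 36 mm and its slopes are below 0.01. Next I'll grip the grey stone.

Emit:
{"fn": "jog_arm", "kwargs": {"commands": [9.3, 0, 0, 5, 0, 0, 0, 9.3, 0, 0, 6, 0, 0, 0, 9.3, 0, 0, 4.5, 0, 0, 0, 9.3, 0, 0, 1.6, 0, 0, 0, 9.3, 0, 0, 0.5, 0, 0, 0, 9.3, 0, 0, 0, 0, 0, 0, 5.5, 0, 0, 0, 0, 0, 0, 5.5, 0, 0, 0, 0, 0, 0, 5.5, 0, 0, 0, 0, 0, 0, 5.5, 0, 0, 0, 0, 0, 0, 5.5, 0, 0, 0, 0, 0, 0, 5.5, 0, 0, 0, 0, 0, 0], "newtons": 35}}

```text
t: 21.98
eef_pos: [0.4431, -0.113, 0.0029]
tool_rot: [180.0, -0.0, 7.9]
contact_force: [-1.3, 0.7, 4.5]
gripper_width: 0.643
```

Emit:
{"fn": "jog_arm", "kwargs": {"commands": [5.5, 0, 0, -2, 0, 0, 0, 5.5, 0, 0, -5, 0, 0, 0, 5.5, 0, 0, -6, 0, 0, 0, 5.5, -0.314, 5.706, 0, 0, 0, 0, 5.5, -0.314, 5.706, 0, 0, 0, 0, 5.5, -0.314, 5.706, 0, 0, 0, 0, 5.5, -0.314, 5.706, 0, 0, 0, 0, 5.5, -0.314, 5.706, 0, 0, 0, 0, 5.5, 0, 0, 0, 0, 0, -0.0855, 5.5, 0, 0, 4, 0, 0, 0, 5.5, 0, 0, 3.5, 0, 0, 0, 5.5, 0, 0, 0, 0, 0, 0, 5.5, 0, 0, 0, 0, 0, 0]}}

```text
t: 23.6
eef_pos: [0.4667, -0.3978, 0.0582]
tool_rot: [-180.0, -0.0, 12.8]
contact_force: [0.1, 0.0, -3.0]
gripper_width: 0.641
```

```bash
python3 - <<'E'
from h import *
o=[]
for n,(l,t,w) in(('top',(350,200,80)),('side',(262,140,90))):
    im,d=vision.camera(n); np.savez(n+'5.npz',im=im,d=d); o.append(cv2.resize(im[t:t+w,l:l+w],(400,400),interpolation=cv2.INTER_CUBIC))
cv2.imwrite('pics/i.png',np.hstack(o)[:,:,::-1]); print(get_state()['eef_pos'],get_state()['tool_rot'])
E
```

```text
[ 0.46763866 -0.39872785  0.05983399] [ 1.79845036e+02 -9.86427468e-02  1.28065420e+01]
```

View pics/i.png

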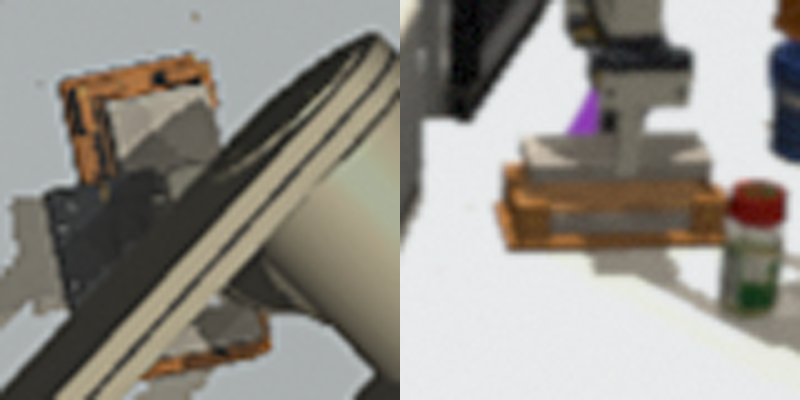

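The stone hovers level and lined up inside the posts. Lowering it gently.

Emit:
{"fn": "jog_arm", "kwargs": {"commands": [5.5, 0, 0, 0.5, 0, 0, 0, 5.5, 0, 0, 0.5, 0, 0, 0, 5.5, 0, 0, 0.4, 0, 0, 0, 5.5, 0, 0, 0.2, 0, 0, 0, 5.5, 0, 0, 0.15, 0, 0, 0, 5.5, 0, 0, 0, 0, 0, 0]}}

```text
t: 24.45
eef_pos: [0.4665, -0.3977, 0.0401]
tool_rot: [-180.0, 0.0, 12.8]
contact_force: [0.0, -0.1, -4.9]
gripper_width: 0.642
```

Emit:
{"fn": "jog_arm", "kwargs": {"commands": [5.5, 0, 0, 0.08, 0, 0, 0, 5.5, 0, 0, 0.05, 0, 0, 0, 5.5, 0, 0, 0, 0, 0, 0]}}

```text
t: 24.82
eef_pos: [0.4666, -0.3978, 0.039]
tool_rot: [180.0, -0.0, 12.8]
contact_force: [-0.0, -0.4, -3.6]
gripper_width: 0.641
```

Nearly touching. I'll release it and go straight up, then move clear.

Emit:
{"fn": "jog_arm", "kwargs": {"commands": [5.5, 0, 0, 0.05, 0, 0, 0, 5.5, 0, 0, 0, 0, 0, 0, 6.6, 0, 0, 0, 0, 0, 0, 8.2, 0, 0, 0, 0, 0, 0, 8.2, 0, 0, 0, 0, 0, 0, 8.2, 0, 0, -3, 0, 0, 0, 8.2, 0, 0, -6, 0, 0, 0, 8.2, 0, 0, -6, 0, 0, 0, 8.2, 0, -5.5, 0, 0, 0, 0, 8.2, 0, -5.5, 0, 0, 0, 0, 8.2, 0, -5.5, 0, 0, 0, 0, 8.2, 0, -5.5, 0, 0, 0, 0, 8.2, 0, -5.5, 0, 0, 0, 0, 8.2, 0, -5.5, 0, 0, 0, 0, 8.2, 0, 0, 0, 0, 0, 0]}}

```text
t: 26.7
eef_pos: [0.3931, -0.0731, 0.1886]
tool_rot: [-180.0, -0.1, 13.1]
contact_force: [-0.0, -0.4, -0.4]
gripper_width: 0.878
```

```bash
python3 look.py 6 j
```

```text
top 622 slope [ 0.002 -0.008] z 0.0554
side 171 slope [-0.007 -0.036] z 0.0518
```

View pics/j.png

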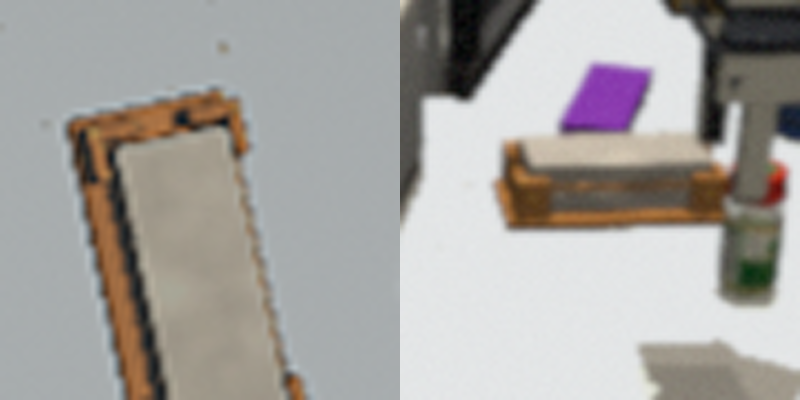

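```bash
python3 -c "
from bench import hand_in; print(hand_in())"
```

```text
the job is handed in; nothing more can be done
None
```

The second stone is now in the holder on top of the long cork sheet, and the job is handed in at about 27 s of the 72 s allowed. No verdict was reported.

- **Jar:** I lifted it off the lower stone and stood it upright on the worktop at about (0.36, −0.26).
- **Long cork sheet:** I drew it from the stand, laid it flat on the worktop and gripped it again by its long sides. I then set it on the lower stone; before the stone came it was flat, with its top at about 36 mm.
- **Grey stone:** I set it gently on the sheet, with only light forces showing at the wrist, and left the purple look-alike alone.

**Last checks:**
- **Stack height:** The top of the stack measured 55.4 mm from the top camera and 51.8 mm from the side camera, against 54 mm expected.
- **Flatness:** The slope was below 0.01 rad from the top camera. The side camera gave 0.036 rad across the width, which is noisier because it sees fewer points, but still within the 0.06 limit.
- **Position:** The stone looks centred between the posts and the jar upright. I did not re-measure the stone's centre after letting go.
- **Other things:** The short sheet was still in its stand when I last looked, after drawing out the long one. I did not measure the bystanders again at the end.

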